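# Load a heel into the cobbler's heel jig and set its lever to the pointer

## Robot

A 6-joint arm with a two-finger parallel gripper is mounted at the origin on the work surface. World frame = base frame: x ahead of the robot, y to its left, z up, the work surface at z = 0. Lengths are in m, angles in rad, forces in N, time in s.
With the tool pointing down it reaches from about 0.35 to 0.975 m from the base axis. Payload 4.9 kg.
Tool frame: the origin (TCP) lies midway between the tips of the shut fingers; the grasp point (between the pads) lies 19 mm behind it (ctrl.hold_point_z is the distance from the TCP to the grasp point, in m); z points along the fingers, y is the line along which they close (so a half turn about z gives the same grasp; the last joint's range is limited). The gripper opens to 85 mm and grips with 20 to 120 N. Pads are 22 mm wide; open, the fingers measure 114 mm over their backs; the gripper's body (76 mm by 85 mm) begins 54 mm behind the grasp point. The pads swing forward as they close: fully open they stand 13 mm farther back than shut.
Start: joints at [1.15, 0.053, 1.613, -0, 1.476, -0.119], TCP at [0.186, 0.597, 0.231] pointing down, gripper open.
Joint ranges: [-3.01, 3.01], [-1.01, 2.22], [0.06, 2.58], [-1.02, 4.17], [0.09, 2.62], [-3.14, 3.14]. Speed limits (rad/s): [2.57, 2.57, 3.14, 3.14, 3.14, 3.14].

## Interface

Orientations are given as a rotation vector (axis times angle).
In Python, from station import status, viewer, finish_job, ctrl gives the robot as it stands.
- The arm moves only by the shell command python3 -m jog 'ROWS' [FORCE]. ROWS is JSON, a list of rows, each a list of 7 numbers: the turn, a rotation vector about the tool's x, y, z each as a share of 5 degrees, from -1 to 1, then the shift along the tool's x, y, z each as a share of 30 mm, from -1 to 1, then the opening, from -1 (shut) to 1 (fully open). A call has 1 to 5 rows; each row shifts and turns the commanded pose from where the row before left it, along the tool's axes as they then stand; what a row does not reach is not made up. A row lasts 1/8 s, in which the tool goes at most 62.5 mm and 10.7 degrees, less where a joint would pass 70% of its speed; a pose out of reach is approached as far as the arm can. A call with a number of a shift or a turn outside -1 to 1 is refused whole. A call with a gripper value outside its range is refused whole. The fingers move at their own pace and stop on an object; FORCE is the grip in N (left out, the last holds). Time passes only in rows, so rows that do not move let the fingers close. It gives the time, the measured TCP pose, the force, the opening and the grip force at its end, in the units of the state.
- status.get_obs(): the state, without advancing time (a new reading comes with each control period).
- viewer.get_image(name): name is "side" or "top"; returns a dict with "img" (384x512x3 uint8, red, green, blue), "fovy" (degrees; the focal length in pixels is half the picture's height over the tangent of half this angle, whatever the lens; pixels are square), "cx", "cy" (the principal point, pixels), "rvec" (rotation vector, rad) and "tvec" (3), from world to camera coordinates, as OpenCV has them. Camera axes: x right, y down, z forward; pixel columns grow to the right and rows downward; lengths in m; the calibration is good to about 2 mm. A picture is of the moment at which its call begins. There is no depth.
- finish_job(): hands the job in; it is judged then, once.
The state is a dict: "t": time; "q": joint angles; "dq": joint speeds; "effort": joint torques, N m; "tool_pos": TCP position; "tool_rot": TCP orientation; "contact_force": force on the tool from outside, world axes, zero at the start; "wrist_torque": the same for the moment, N m; "opening": finger opening in m; "grip_force": force on a finger pad.
Only numpy, scipy, OpenCV 4.12 (cv2) and the standard library are available. Lean on these libraries where they do the work, as an engineer would, in place of code of your own. Each camera call takes 0.05 s, during which the arm holds its last target. There are 200 camera calls.

## Task

Of the three leather blocks on the bench, take the larger one with the round back and lay it gently into the sloping pocket of the heel jig, round back uphill, flat on the pocket floor and square in it, and let go. Then swing the jig's hand lever until it is in line with the brass pointer on its quadrant, and let go of it. Do not shift the pointer, the other two blocks or anything else on the bench.

Things in the scene. Friction and masses are not known exactly. Their poses are not given: they have to be found in the camera images.
- heel: the heel block to load: stacked brown leather, 72 long (x) by 62 wide (y) by 36 high (z). Straight front edge at x = -36, parallel sides, half-round back (radius 31, centred on x = +5) ending at x = +36. Origin: centre of its underside; x points to the round back, z up. Lies flat on the bench at first.
- small_heel: smaller leather heel block of the same shape and stuff, 54 x 46 x 36 (round back to +x); leave it. Origin: centre of its underside
- square_block: leather block of the same stuff, square at both ends, 72 x 62 x 36; leave it. Origin: centre of its underside
- jig: the heel jig, grey cast iron, fixed to the bench: base plate 170 (x) by 210 (y, from -75 to +135) by 22 high; its own -x side faces the robot. Pocket on top, lever and quadrant on its +y side. Origin on the bench
- nest: aluminium pocket, sloping 30 degrees, low side to the jig's -y (robot's right). Origin: middle of its floor, 88 above the bench; z: normal out of the floor (leans 30 degrees to jig -y), x uphill, y = jig -x. A rim 12 high, 8 thick follows the heel's outline with 2 clearance: straight wall at x = -38, sides y = +-33, round end to x = +38. The heel is home when its frame coincides with this one.
- lever (a joint): angle of the hand lever about the jig's y axis: 0 = upright, positive = leaning away from the robot (jig +x), negative = towards the robot; range -1.1 to 1.1; stiff, stays where it is left (about 4 N at the grip)
- lever_grip (a point): middle of the lever's grip: a round black bar, 24 diameter, sticking out 75 along the jig's +y from the steel lever arm (from 43 before this point to 32 beyond it), 140 from the hinge axis. z of this frame points along the lever arm away from the hinge, y along the grip bar. The arm is a flat bar 16 x 8, at y = -45 from this point
- lever_hinge (a point): point on the lever's hinge axis, straight below the grip point when the lever is upright, 75 above the bench; the axis runs along the jig's y
- pointer (a joint): angle of the brass pointer about the same axis, same zero and sign as the lever: the lever must be brought to this value. Stiff friction, set by the last user; leave it
- pointer_tip (a point): tip of the brass pointer, 110 from the hinge axis, 14 beside the lever arm on the pocket side; z of this frame points along the pointer. It has a diamond head 24 across, and stands against a dark quadrant of radius 86
- nail_jar: glass jar with steel lid, radius 24, 100 high, among the leather blocks; origin at its foot; leave it
- glue_tin: tin, radius 40, 100 high, right of the jig; origin at its foot; leave it
- shoe_last: grey plastic shoe last, 224 long, 66 wide, 100 high, beyond the blocks; origin under its middle, toe to +x of its frame; leave it
- hammer: hammer, 260 long, lying near the robot on the right; leave it
- brush: glue brush, 190 long, lying right of the jig; leave it
Mind the look-alikes: they are no part of the job. Leave any green or pink look-alike of the heel alone.

How it is judged:
On the way, in this order (a step that is already met when the one before it is completed fails the run):
1. the large round-backed heel lies in the pocket, flat, square and let go (x of heel in the frame of nest between -0.0045 and 0.0045 m and y of heel in the frame of nest between -0.0045 and 0.0045 m and z of heel in the frame of nest between -0.0035 and 0.0035 m and angle between the z axis of heel and the z axis of nest, either way round below 0.06 rad and angle between the x axis of heel and the x axis of nest, either way round below 0.12 rad and contact force between the fingers and heel below 0.2 N and linear speed of heel below 0.02 m/s), for 0.3 s.
2. then the lever stands still in line with the pointer, the heel still home (x of heel in the frame of nest between -0.0045 and 0.0045 m and y of heel in the frame of nest between -0.0045 and 0.0045 m and z of heel in the frame of nest between -0.0035 and 0.0035 m and angle between the z axis of heel and the z axis of nest, either way round below 0.06 rad and angle between the x axis of heel and the x axis of nest, either way round below 0.12 rad and angle between the z axis of lever_grip and the z axis of pointer_tip, either way round below 0.07 rad and velocity of joint lever between -0.05 and 0.05 rad/s), for 0.2 s.
At the end, for the whole second after the job is handed in: the heel lies at rest in the pocket, let go: within 4.5 mm of home in the pocket's x and y and 3.5 mm in height, flat within 0.06 rad, square within 0.12 rad; the lever is at rest and let go, within 0.07 rad (4 degrees) of the pointer (all of step 2 and contact force between the fingers and heel below 0.2 N and linear speed of heel below 0.02 m/s and contact force between the fingers and jig below 0.2 N); the robot touches nothing.
It fails at once if another block or a bystander is shifted by more than 30 mm (distance of any of small_heel, square_block, nail_jar, glue_tin, shoe_last, hammer, brush from where it was at the start of the episode above 0.03 m).
It fails at once if the pointer is shifted (its tip by more than 6 mm) (distance of pointer_tip from where it was at the start of the episode above 0.006 m).
It fails at once if the heel is dropped or rammed into the jig (over 80 N) (contact force between heel and jig above 80 N).
It also fails if it takes over 61 s, if anything falls off the work surface, if the arm or the gripper's body presses on something with over 40 N, if the wrist force passes 120 N, or if a joint passes its speed limit or range.

## Working session

There is one attempt and no reset: what is moved stays moved. The work goes in short steps, Python scripts to look and compute and a shell command to move; the robot and the scene stay as the last step left them, time stands still between calls to the robot, and variables do not carry over. Pictures are saved under pics/ and viewed, at most 10 in all, crops included, and the job is handed in when it is done.

```bash
ls; mkdir -p pics; python3 - <<'E'
from station import status, viewer, ctrl
import cv2,numpy as np,pickle
o=status.get_obs();print(o, ctrl.hold_point_z)
d={}
for n in("side","top"):
    v=viewer.get_image(n);d[n]=v
    print(n,v["fovy"],v["cx"],v["cy"],v["rvec"],v["tvec"])
    cv2.imwrite(f"pics/{n}0.png",cv2.resize(v["img"][...,::-1],(800,600),interpolation=cv2.INTER_CUBIC))
pickle.dump(d,open("v0.pkl","wb"))
E
```

```text
pics
{'t': 0.0, 'q': array([ 1.15001560e+00,  5.33353916e-02,  1.61430091e+00,  2.37203567e-05,
        1.47598305e+00, -1.18967685e-01]), 'dq': array([ 0.00029087, -0.00020367, -0.00149412, -0.00126319,  0.0006926 ,
       -0.00132947]), 'effort': array([ 2.50899584e-04, -3.93667138e+01, -3.70181179e+01, -4.92718596e-05,
        6.78619574e-03, -4.99102839e-06]), 'tool_pos': array([0.18550113, 0.59618727, 0.23007219]), 'tool_rot': array([-4.72208132e-01, -3.10533039e+00,  3.05786139e-03]), 'contact_force': array([-0.24676544, -0.01854539,  0.6992933 ]), 'wrist_torque': array([-0.01942547,  0.01437819, -0.03409323]), 'grip_force': 0.0, 'opening': 0.08533917757440623} 0.0187
side 42.038127925069794 245.5134055719603 187.2197632868029 [ 2.2111708  -0.84317066  0.3675632 ] [-0.39253998  0.36572003  1.3122283 ]
top 53.48725502046949 251.31424470748692 184.80609686509695 [ 2.10787921 -2.12818436  0.19665945] [0.03290308 0.52552399 1.17253517]
```

View pics/side0.png

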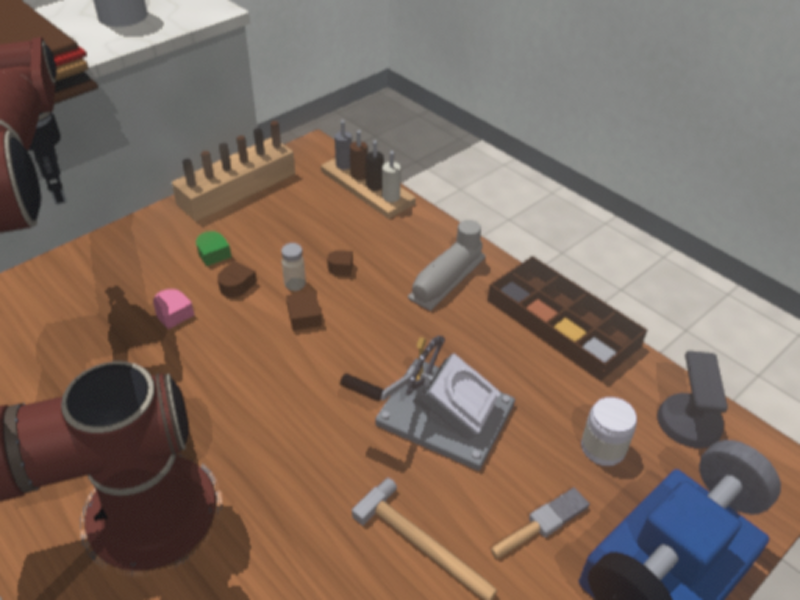

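View pics/top0.png

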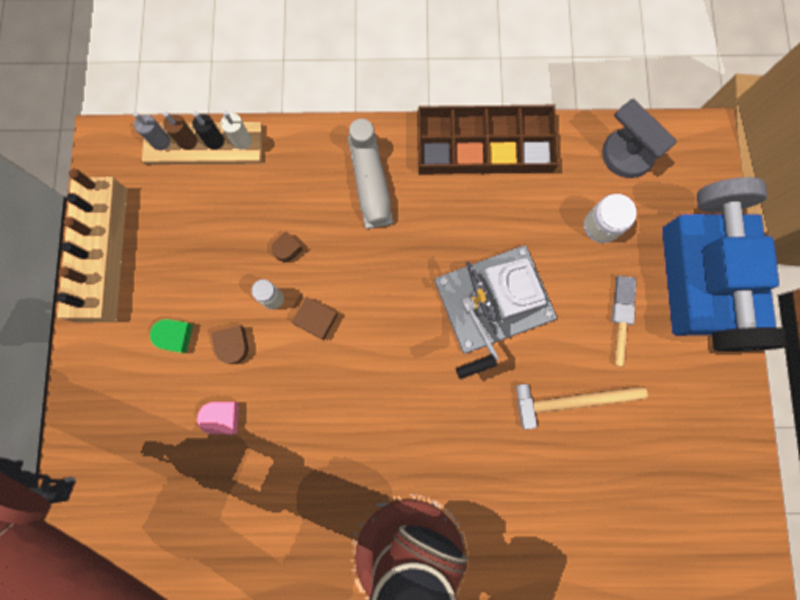

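Candidates (top picture, 800x600 px): brown D-block at (230,343), small brown block (287,247), brown square block (316,318), green D (171,335), pink D (218,417). The description fits the brown one at (230,343). I'll check it in a close crop, together with the jig.

```bash
cat > h.py <<'E'
import cv2,numpy as np,pickle
from scipy.spatial.transform import Rotation as R
def cam(v):
    f=v["img"].shape[0]/2/np.tan(np.radians(v["fovy"])/2)
    return f,R.from_rotvec(v["rvec"]).as_matrix(),np.array(v["tvec"])
def ray(v,p):
    f,Rm,t=cam(v);p=np.atleast_2d(p).astype(float)
    d=np.c_[(p[:,0]-v["cx"])/f,(p[:,1]-v["cy"])/f,np.ones(len(p))]@Rm
    return -Rm.T@t,d
def plane(v,p,z):
    c,d=ray(v,p);return c+d*((z-c[2])/d[:,2])[:,None]
def proj(v,X):
    f,Rm,t=cam(v);q=np.atleast_2d(X)@Rm.T+t
    return q[:,:2]/q[:,2:]*f+[v["cx"],v["cy"]]
def tri(v1,p1,v2,p2):
    A=np.zeros((3,3));b=np.zeros(3)
    for v,p in((v1,p1),(v2,p2)):
        c,d=ray(v,p);d=d[0]/np.linalg.norm(d[0]);M=np.eye(3)-np.outer(d,d);A+=M;b+=M@c
    return np.linalg.solve(A,b)
def crop(v,x0,y0,x1,y1,k):
    return cv2.resize(v["img"][y0:y1,x0:x1,::-1],None,fx=k,fy=k,interpolation=cv2.INTER_CUBIC)
E
python3 - <<'E'
from h import *
d=pickle.load(open("v0.pkl","rb"))
a=crop(d["top"],272,150,372,250,4);b=crop(d["side"],212,210,337,305,4)[:380,:]
c=crop(d["top"],125,195,175,245,4);e=crop(d["side"],125,160,175,200,4)
im=np.zeros((600,800,3),np.uint8);im[:400,:400]=a;im[:380,400:]=b[:,:400];im[400:600,:200]=c;im[400:560,200:400]=e
cv2.imwrite("pics/c1.png",im)
v=d["top"];h=cv2.cvtColor(v["img"],cv2.COLOR_RGB2HSV);
for p in[(147,215),(147,228),(120,230),(202,203)]:print(v["img"][p[1],p[0]],h[p[1],p[0]])
for n,p in dict(heel=(147,220),sq=(202,204),small=(184,158),jar=(171,188),jig=(318,190)).items():print(n,plane(v,p,.036))
E
```

```text
[138  95  66] [ 12 133 138]
[141  97  69] [ 12 130 141]
[195 125  70] [ 13 163 195]
[136  91  63] [ 12 137 136]
heel [[0.41742799 0.36256982 0.036     ]]
sq [[0.46731126 0.18732171 0.036     ]]
small [[0.62098025 0.24915562 0.036     ]]
jar [[0.5207571  0.28895142 0.036     ]]
jig [[ 0.50929858 -0.18771331  0.036     ]]
```

View pics/c1.png

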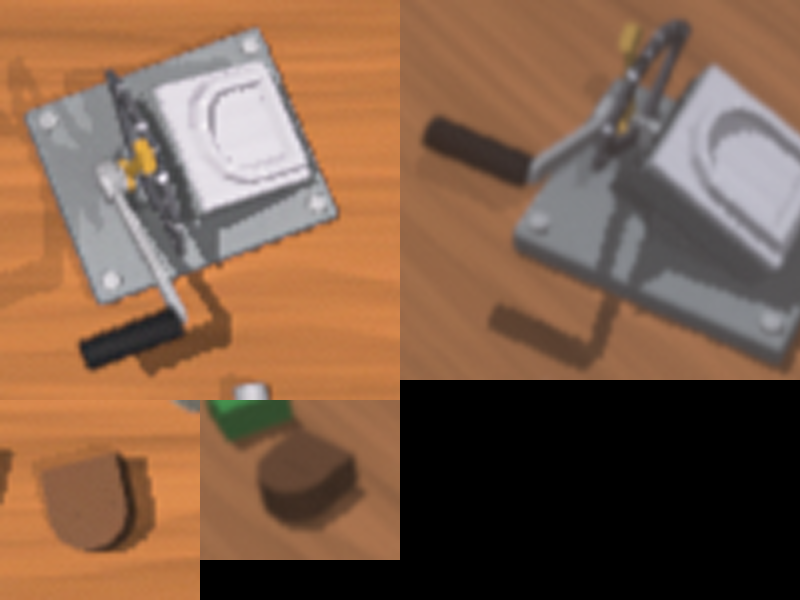

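The crop confirms the brown D-block, large, with its round back towards the robot. The lever leans towards the robot. The pointer's diamond is at crop px (145,155) in the top view and (630,38) in the side view.

```bash
cat > m.py <<'E'
from h import *
def face(v,seed,z,lo,hi,win=30):
    hsv=cv2.cvtColor(v["img"],cv2.COLOR_RGB2HSV)
    m=cv2.inRange(hsv,lo,hi);w=np.zeros_like(m);w[seed[1]-win:seed[1]+win,seed[0]-win:seed[0]+win]=255
    m=cv2.morphologyEx(m&w,cv2.MORPH_OPEN,np.ones((3,3)))
    n,l,s,c=cv2.connectedComponentsWithStats(m);k=l[seed[1],seed[0]]
    m=(l==k).astype(np.uint8)
    ys,xs=np.nonzero(m);P=plane(v,np.c_[xs,ys],z)[:,:2]
    # pixel corners
    Q=np.vstack([plane(v,np.c_[xs+a,ys+b],z)[:,:2] for a in(-.5,.5) for b in(-.5,.5)])
    r=cv2.minAreaRect((Q*1000).astype(np.float32))
    return r,P.mean(0)*1000,s[k]
E
python3 - <<'E'
from m import *
d=pickle.load(open("v0.pkl","rb"));v=d["top"];s=d["side"]
for n,p in dict(heel=(146,218),sq=(202,203),small=(183,157)).items():
    print(n,face(v,p,.036,(7,90,105),(16,150,160),win=25))
T=lambda x,y:(272+x/4-.375,150+y/4-.375)
S=lambda x,y:(212+x/4-.375,210+y/4-.375)
C=np.array([plane(v,T(*p),.022)[0] for p in[(28,108),(262,30),(338,215),(98,302)]])
print(C,[np.linalg.norm(C[i]-C[i-1]) for i in range(4)])
for i,j in((0,1),(3,2),(0,3),(1,2)):
    e=C[j]-C[i];print(np.degrees(np.arctan2(e[1],e[0])))
print("mid",C.mean(0))
for n,a,b in[("gripout",(85,355),(430,135)),("gripin",(180,320),(530,170)),("tip",(145,155),(630,38)),("pivot",(113,180),(597,118))]:
    X=tri(v,T(*a),s,S(*b));print(n,X,proj(v,X)-T(*a),proj(s,X)-S(*b))
E
```

```text
heel (((414.96044921875, 365.40277099609375), (76.99905395507812, 65.29707336425781), 13.971574783325195), array([417.96891814, 366.1898475 ]), array([135, 208,  21,  25, 394], dtype=int32))
sq (((471.888427734375, 192.93170166015625), (76.77589416503906, 67.67208862304688), 62.83280944824219), array([471.4006898 , 192.51492564]), array([187, 191,  27,  25, 430], dtype=int32))
small (((622.7298583984375, 257.521240234375), (48.41597366333008, 60.38132095336914), 46.524627685546875), array([623.92055739, 256.82967549]), array([174, 149,  17,  16, 195], dtype=int32))
[[ 0.55791346 -0.06230425  0.022     ]
 [ 0.62224298 -0.25836645  0.022     ]
 [ 0.46639619 -0.31197334  0.022     ]
 [ 0.39772958 -0.11498655  0.022     ]] [np.float64(0.1686247300948496), np.float64(0.20634601443864048), np.float64(0.1648087443228868), np.float64(0.2086118374789723)]
-71.8349360113927
-70.78221943525229
-161.7946642206203
-161.0182314614732
mid [ 0.51107055 -0.18690765  0.022     ]
gripout [ 0.43728659 -0.18804201  0.16226056] [[ 33.52563077 -31.49030281]] [[-50.9201478   -0.73537392]]
gripin [ 0.45956236 -0.25581165  0.1635664 ] [[ 33.0410506  -30.70441151]] [[-51.41005249   0.97624161]]
tip [ 0.57919057 -0.23561547  0.17768495] [[ 33.63822131 -30.84275359]] [[-50.36640967   2.97688941]]
pivot [ 0.57649363 -0.22443894  0.09261863] [[ 31.96922781 -29.12390943]] [[-48.98588627   1.54608578]]
```

```bash
cat > g.py <<'E'
from m import *
yaw=np.radians(18.6)
def jig(yaw=yaw,o=(0.5206,-0.2153)):
    J=np.eye(4);J[:3,:3]=R.from_euler('z',yaw).as_matrix();J[:2,3]=o;return J
def nestR(J):
    a=np.radians(30);x=np.array([0,np.cos(a),np.sin(a)]);z=np.array([0,-np.sin(a),np.cos(a)]);y=np.cross(z,x)
    return J[:3,:3]@np.c_[x,y,z]
def outline(xf,r,h):  # straight edge at xf, half width r, round centred 5
    t=np.linspace(-np.pi/2,np.pi/2,25)
    return np.array([[xf,-r,h]]+[[5+r*np.cos(a),r*np.sin(a),h] for a in t]+[[xf,r,h],[xf,-r,h]])/1000
E
python3 - <<'E'
from g import *
d=pickle.load(open("v0.pkl","rb"));v=d["top"];s=d["side"]
T=lambda x,y:(272+x/4-.375,150+y/4-.375)
S=lambda x,y:(212+(x-400)/4-.375,210+y/4-.375)
J=jig();N=nestR(J);o=J[:3,3]+[0,0,.088]
X={}
for n,a,b in[("gripout",(85,355),(430,135)),("gripin",(180,320),(530,170)),("tip",(145,155),(630,38)),("pivot",(113,180),(597,118))]:
    X[n]=tri(v,T(*a),s,S(*b));print(n,X[n],"jig",J[:3,:3].T@(X[n]-J[:3,3]),proj(v,X[n])-T(*a))
im=[]
for w,(x0,y0,x1,y1) in((v,(300,155,350,215)),(s,(262,215,332,275))):
    k=8;c=crop(w,x0,y0,x1,y1,k)
    for xf,r,h,col in((-38,33,12,(0,0,255)),(-46,41,12,(0,160,0)),(-38,33,0,(255,0,0))):
        p=(proj(w,outline(xf,r,h)@N.T+o)-[x0,y0]+.5)*k
        cv2.polylines(c,[p.astype(np.int32)],False,col,1)
    im.append(c[:480,:400] if w is v else c[:480,:400+0])
cv2.imwrite("pics/c2.png",np.hstack(im))
E
```

```text
gripout [ 0.34953977 -0.09116634  0.14212953] jig [-0.1225319   0.17221122  0.14212953] [[ 0.01796984 -0.03138902]]
gripin [ 0.37496196 -0.16052005  0.14811659] jig [-0.12055856  0.09837131  0.14811659] [[ 0.30162954 -0.5144727 ]]
tip [ 0.49029996 -0.13553082  0.17205669] jig [-0.0032743   0.08526719  0.17205669] [[ 0.03456702 -0.05805243]]
pivot [ 0.48314114 -0.12053     0.08252311] jig [-0.00527455  0.10176786  0.08252311] [[-0.71333879  1.23493879]]
```

View pics/c2.png

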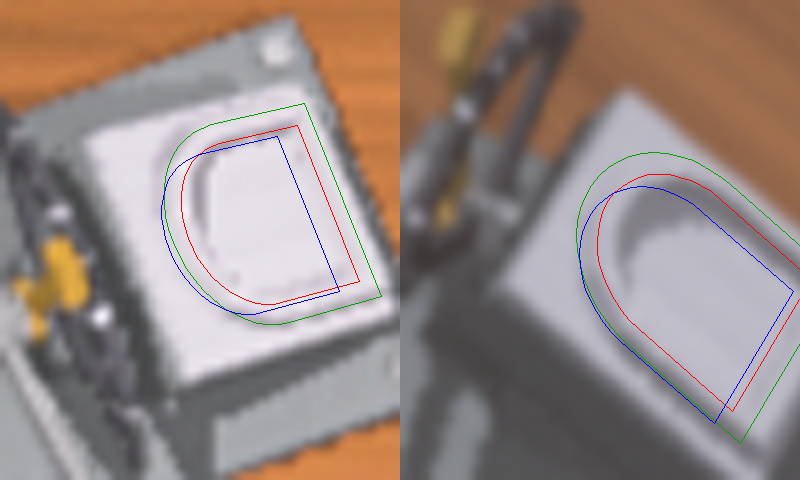

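```bash
cat > e.py <<'E'
from g import *
def edge(img,a,b,lo=.12,hi=.88,w=4):
    a,b=np.array(a,float),np.array(b,float);u=(b-a)/np.linalg.norm(b-a);n=np.array([-u[1],u[0]])
    t=np.linspace(lo,hi,30);o=np.arange(-w,w+.01,.1)
    P=(a+(b-a)*t[:,None])[:,None]+o[None,:,None]*n
    S=cv2.remap(img.astype(np.float32),P[...,0].astype(np.float32),P[...,1].astype(np.float32),cv2.INTER_LINEAR)
    S=cv2.GaussianBlur(S,(1,0),0) if 0 else S
    G=np.abs(S[:,10:]-S[:,:-10]);k=G.argmax(1)
    # 50% crossing: centroid of gradient around the peak
    off=np.array([np.average(o[5:-5][max(0,i-8):i+9],weights=g[max(0,i-8):i+9]+1e-6) for i,g in zip(k,G)])
    Q=a+(b-a)*t[:,None]+off[:,None]*n
    for _ in range(3):
        c=np.polyfit(t,off,1);r=off-np.polyval(c,t);g=np.abs(r)<max(.3,1.5*np.median(np.abs(r)));t,off=t[g],off[g]
    e=lambda s:a+(b-a)*s+np.polyval(c,s)*n
    return e(0.),e(1.),len(t),r.std()
E
python3 - <<'E'
from e import *
d=pickle.load(open("v0.pkl","rb"));Y=np.radians(18.6)
for name in("top","side"):
    v=d[name];sat=cv2.cvtColor(v["img"],cv2.COLOR_RGB2HSV)[...,1].astype(float)
    c,_=ray(v,(0,0));print(name,"cam",c)
    J=jig()
    for n,p,q in(("front",(-.085,-.075),(-.085,.135)),("back",(.085,-.075),(.085,.135)),("right",(-.085,-.075),(.085,-.075)),("left",(-.085,.135),(.085,.135))):
        p=J[:3,:3]@np.array([*p,0])+J[:3,3];q=J[:3,:3]@np.array([*q,0])+J[:3,3]
        nout={"front":J[:3,:3]@[-1,0,0],"back":J[:3,:3]@[1,0,0],"right":J[:3,:3]@[0,-1,0],"left":J[:3,:3]@[0,1,0]}[n]
        z=0 if (c-p)@nout>0 else .022
        p[2]=q[2]=z
        A,B,k,sd=edge(sat,proj(v,p)[0],proj(v,q)[0])
        W=plane(v,[A,B],z);e=W[1]-W[0];L=(W-J[:3,3])@J[:3,:3]
        print(n,z,k,round(sd,2),"dir",np.degrees(np.arctan2(e[1],e[0])).round(2),"jig mid mm",(L.mean(0)*1000).round(1))
E
```

```text
top cam [0.29303298 0.02128287 1.25130951]
front 0 20 0.15 dir 110.15 jig mid mm [-85.4  30.    0. ]
back 0.022 25 0.17 dir 109.93 jig mid mm [85.1 30.  22. ]
right 0.022 29 0.18 dir 19.97 jig mid mm [ -0.1 -73.2  22. ]
left 0 30 0.16 dir 20.03 jig mid mm [ -0.  134.9   0. ]
side cam [-0.17609682 -0.77239553  1.17566022]
front 0 25 0.16 dir 109.9 jig mid mm [-82.   30.2   0. ]
back 0.022 10 0.43 dir 114.13 jig mid mm [89.  30.1 22. ]
right 0 29 0.15 dir 20.04 jig mid mm [  0.  -75.4   0. ]
left 0.022 17 0.26 dir 20.19 jig mid mm [ -0.5 132.8  22. ]
```

```bash
python3 - <<'E'
from e import *
d=pickle.load(open("v0.pkl","rb"))
a=np.radians(194);c=np.array([.415,.365,0]);x=np.array([np.cos(a),np.sin(a),0]);y=np.array([-x[1],x[0],0])
for name in("top","side"):
    v=d[name];C,_=ray(v,(0,0));hsv=cv2.cvtColor(v["img"],cv2.COLOR_RGB2HSV)
    r=v["img"][...,0].astype(float)
    for n,p,q,no in(("front",(-.036,-.031),(-.036,.031),-x),("y+",(-.036,.031),(.005,.031),y),("y-",(-.036,-.031),(.005,-.031),-y)):
        for z in(.036,0):
            P=c+p[0]*x+p[1]*y;Q=c+q[0]*x+q[1]*y;P[2]=Q[2]=z
            if z==0 and (C-P)@no<0: continue
            A,B,k,sd=edge(r,proj(v,P)[0],proj(v,Q)[0],w=3)
            W=plane(v,[A,B],z);e=W[1]-W[0];L=W-c
            print(name,n,z,k,round(sd,2),"dir",np.degrees(np.arctan2(e[1],e[0])).round(1),"heel xy mm",(np.c_[L@x,L@y].mean(0)*1000).round(1))
v=d["top"]
for n,lo,hi,s in(("green",(45,100,40),(75,255,255),(109,214)),):
    print(n,face(v,s,.036,lo,hi))
E
```

```text
top front 0.036 26 0.16 dir -77.1 heel xy mm [-35.9   0. ]
top y+ 0.036 22 0.14 dir -166.2 heel xy mm [-15.5  30.7]
top y+ 0 20 0.03 dir -166.2 heel xy mm [-15.8  23.9]
top y- 0.036 14 0.21 dir -161.1 heel xy mm [-15.6 -32.9]
side front 0.036 25 0.14 dir -75.8 heel xy mm [-36.4  -0.2]
side y+ 0.036 30 0.16 dir -166.5 heel xy mm [-14.8  32.9]
side y+ 0 19 0.1 dir -165.9 heel xy mm [-15.2  31.8]
side y- 0.036 17 0.12 dir -157.3 heel xy mm [-18.5 -38.6]
green (((437.8914489746094, 487.70147705078125), (87.13180541992188, 65.42277526855469), 80.02423095703125), array([437.71317911, 485.23705094]), array([ 96, 204,  27,  21, 451], dtype=int32))
```

```bash
cat > mv.py <<'E'
import sys
from g import *
from station import status
def need(p,Rt):
    o=status.get_obs();Rc=R.from_rotvec(o["tool_rot"]).as_matrix();dp=np.array(p)-o["tool_pos"]
    print("t",round(o["t"],2),"pos",o["tool_pos"].round(4),"F",o["contact_force"].round(1),"open",round(o["opening"],4),"grip",round(o["grip_force"],1))
    print("shift now /30mm",(Rc.T@dp/.03).round(2),"turn /5deg",(R.from_matrix(Rc.T@Rt).as_rotvec(degrees=True)/5).round(2),"shift after turn",(Rt.T@dp/.03).round(2))
def down(yawdeg):
    a=np.radians(yawdeg);x=np.array([np.cos(a),np.sin(a),0]);z=np.array([0,0,-1.]);return np.c_[x,np.cross(z,x),z]
E
python3 - <<'E'
from mv import *
need((.4208,.3665,.12),down(194))
E
```

```text
t 0.1 pos [0.1855 0.5962 0.2302] F [1.  0.8 0.4] open 0.0852 grip 0.0
shift now /30mm [-9.76 -4.97  3.68] turn /5deg [-0.02 -0.01 -6.26] shift after turn [-5.76 -9.33  3.67]
```

```bash
python3 -m jog '[[0,0,0,-0.976,-0.497,0.2,0.7],[0,0,0,-0.976,-0.497,0.2,0.7],[0,0,0,-0.976,-0.497,0.3,0.7],[0,0,0,-0.976,-0.497,0.3,0.7],[0,0,0,-0.976,-0.497,0.4,0.7]]'
python3 -m jog '[[0,0,0,-0.976,-0.497,0.4,0.7],[0,0,0,-0.976,-0.497,0.4,0.7],[0,0,0,-0.976,-0.497,0.4,0.7],[0,0,0,-0.976,-0.497,0.5,0.7],[0,0,0,-0.976,-0.497,0.5,0.7]]'
python3 -m jog '[[0,0,-0.9,0,0,0,0.7],[0,0,-0.9,0,0,0,0.7],[0,0,-0.9,0,0,0,0.7],[0,0,-0.9,0,0,0,0.7],[0,0,-0.9,0,0,0,0.7]]'
python3 -m jog '[[0,0,-0.9,0,0,0,0.7],[0,0,-0.86,0,0,0,0.7],[0,0,0,0,0,0,0.7],[0,0,0,0,0,0,0.7]]'
python3 - <<'E'
from mv import *
need((.4208,.3665,.012),down(194))
E
```

```text
t: 0.72
tool_pos: [0.3039, 0.4811, 0.1887]
tool_rot: [-0.472, -3.106, 0.0]
contact_force: [0.5, 0.2, -0.6]
opening: 0.0728
grip_force: 0.0
t: 1.35
tool_pos: [0.4214, 0.3663, 0.1224]
tool_rot: [-0.472, -3.105, 0.001]
contact_force: [0.2, 0.1, -0.3]
opening: 0.0724
grip_force: 0.0
t: 1.98
tool_pos: [0.4207, 0.3671, 0.1227]
tool_rot: [0.147, -3.137, 0.001]
contact_force: [-0.4, 0.0, -1.5]
opening: 0.0727
grip_force: 0.0
t: 2.48
tool_pos: [0.4208, 0.3672, 0.123]
tool_rot: [0.381, -3.118, 0.0]
contact_force: [0.1, 0.1, -0.2]
opening: 0.0726
grip_force: 0.0
t 2.48 pos [0.4208 0.3672 0.123 ] F [ 0.1  0.1 -0.2] open 0.0726 grip 0.0
shift now /30mm [ 0.   -0.02  3.7 ] turn /5deg [-0.   -0.01 -0.01] shift after turn [ 0.01 -0.02  3.7 ]
```

```bash
python3 -m jog '[[0,0,0,0,0,0.7,0.7],[0,0,0,0,0,0.7,0.7],[0,0,0,0,0,0.7,0.7],[0,0,0,0,0,0.7,0.7],[0,0,0,0,0,0.5,0.7]]'
python3 -m jog '[[0,0,0,0,0,0.4,0.7],[0,0,0,0,0,0,0.7],[0,0,0,0,0,0,0.2],[0,0,0,0,0,0,0.2],[0,0,0,0,0,0,0.2]]' 40
python3 -m jog '[[0,0,0,0,0,0,0.2],[0,0,0,0,0,0,0.2],[0,0,0,0,0,0,0.2]]' 40
```

```text
t: 3.1
tool_pos: [0.4206, 0.3671, 0.0232]
tool_rot: [0.382, -3.117, 0.001]
contact_force: [-0.6, -0.0, 0.1]
opening: 0.0727
grip_force: 0.0
t: 3.72
tool_pos: [0.4215, 0.3677, 0.013]
tool_rot: [-0.383, 3.117, 0.001]
contact_force: [0.8, 0.3, 1.2]
opening: 0.0612
grip_force: 46.6
t: 4.1
tool_pos: [0.4215, 0.3677, 0.013]
tool_rot: [-0.383, 3.117, 0.001]
contact_force: [-0.2, 0.4, 5.0]
opening: 0.0611
grip_force: 47.1
```

```bash
python3 -m jog '[[0,0,0,0,0,-0.3,0.2],[0,0,0,0,0,-0.9,0.2],[0,0,0,0,0,-0.9,0.2],[0,0,0,0,0,-0.9,0.2],[0,0,0,0,0,-0.9,0.2]]'
python3 -m jog '[[0,0,0,0,0,-0.9,0.2],[0,0,0,0,0,-0.9,0.2],[0,0,0,0,0,-0.9,0.2],[0,0,0,0,0,-0.9,0.2],[0,0,0,0,0,0,0.2]]'
cat >> mv.py <<'E'
J=jig(np.radians(20.0),(.5225,-.2146));N=nestR(J);O=J[:3,3]+[0,0,.088]
RT=np.c_[N[:,0],-N[:,1],-N[:,2]]
def tgt(h,x=-.006,y=0,z=.013): return O+N@np.array([x,y,z+h])
E
python3 - <<'E'
from mv import *
print(tgt(.06));need(tgt(.06),RT)
E
```

```text
t: 4.72
tool_pos: [0.4204, 0.3669, 0.1296]
tool_rot: [0.383, -3.117, 0.001]
contact_force: [-0.7, 0.7, -0.6]
opening: 0.0612
grip_force: 46.4
t: 5.35
tool_pos: [0.4218, 0.3679, 0.2396]
tool_rot: [-0.383, 3.114, 0.003]
contact_force: [0.4, -0.2, -1.7]
opening: 0.0613
grip_force: 46.5
[ 0.53676092 -0.25378157  0.14821985]
t 5.35 pos [0.4218 0.3679 0.2396] F [ 0.4 -0.2 -1.7] open 0.0613 grip 46.5
shift now /30mm [  1.31 -21.04   3.01] turn /5deg [-4.34  4.9  16.4 ] shift after turn [-19.52  -3.49  -7.75]
```

```bash
T='[-0.255,0.288,0.965,0,0,0,0.2]'
python3 -m jog '[[-0.255,0.288,0.965,0,0,0,0.2],[-0.255,0.288,0.965,0,0,0,0.2],[-0.255,0.288,0.965,0,0,0,0.2],[-0.255,0.288,0.965,0,0,0,0.2],[-0.255,0.288,0.965,0,0,0,0.2]]' >/dev/null
python3 -m jog '[[-0.255,0.288,0.965,0,0,0,0.2],[-0.255,0.288,0.965,0,0,0,0.2],[-0.255,0.288,0.965,0,0,0,0.2],[-0.255,0.288,0.965,0,0,0,0.2],[-0.255,0.288,0.965,0,0,0,0.2]]' >/dev/null
python3 -m jog '[[-0.255,0.288,0.965,0,0,0,0.2],[-0.255,0.288,0.965,0,0,0,0.2],[-0.255,0.288,0.965,0,0,0,0.2],[-0.255,0.288,0.965,0,0,0,0.2],[-0.255,0.288,0.965,0,0,0,0.2]]'
python3 -m jog '[[-0.255,0.288,0.965,0,0,0,0.2],[-0.255,0.288,0.965,0,0,0,0.2],[0,0,0,0,0,0,0.2]]'
python3 - <<'E'
from mv import *
print(tgt(.16));need(tgt(.16),RT)
E
```

```text
t: 7.22
tool_pos: [0.4201, 0.3668, 0.2348]
tool_rot: [-1.365, -2.362, -0.366]
contact_force: [-0.5, 0.2, -1.6]
opening: 0.0611
grip_force: 46.5
t: 7.6
tool_pos: [0.42, 0.3665, 0.2349]
tool_rot: [-1.541, -2.195, -0.401]
contact_force: [-0.3, 0.3, -1.8]
opening: 0.0614
grip_force: 46.5
[ 0.55386193 -0.3007662   0.23482239]
t 7.6 pos [0.42   0.3665 0.2349] F [-0.3  0.3 -1.8] open 0.0614 grip 46.5
shift now /30mm [-19.47  -3.41 -11.14] turn /5deg [-0.08  0.03 -0.04] shift after turn [-19.42  -3.41 -11.21]
```

```bash

python3 -m jog '[[0,0,0,-0.5,-0.09,-0.3,0.2],[0,0,0,-0.97,-0.17,-0.56,0.2],[0,0,0,-0.97,-0.17,-0.56,0.2],[0,0,0,-0.97,-0.17,-0.56,0.2],[0,0,0,-0.97,-0.17,-0.56,0.2]]' >/dev/null
python3 -m jog '[[0,0,0,-0.97,-0.17,-0.56,0.2],[0,0,0,-0.97,-0.17,-0.56,0.2],[0,0,0,-0.97,-0.17,-0.56,0.2],[0,0,0,-0.97,-0.17,-0.56,0.2],[0,0,0,-0.97,-0.17,-0.56,0.2]]'
python3 -m jog '[[0,0,0,-0.97,-0.17,-0.56,0.2],[0,0,0,-0.97,-0.17,-0.56,0.2],[0,0,0,-0.97,-0.17,-0.56,0.2],[0,0,0,-0.97,-0.17,-0.56,0.2],[0,0,0,-0.97,-0.17,-0.56,0.2]]' >/dev/null
python3 -m jog '[[0,0,0,-0.97,-0.17,-0.56,0.2],[0,0,0,-0.97,-0.17,-0.56,0.2],[0,0,0,-0.97,-0.17,-0.56,0.2],[0,0,0,-0.97,-0.17,-0.56,0.2],[0,0,0,-0.97,-0.17,-0.56,0.2]]'
python3 -m jog '[[0,0,0,-0.4,-0.1,-0.3,0.2],[0,0,0,0,0,0,0.2],[0,0,0,0,0,0,0.2]]'
python3 - <<'E'
from mv import *
need(tgt(.06),RT)
E
```

```text
t: 8.85
tool_pos: [0.4847, 0.0481, 0.2383]
tool_rot: [-1.54, -2.197, -0.406]
contact_force: [0.6, 0.9, -1.0]
opening: 0.0611
grip_force: 46.4
t: 10.1
tool_pos: [0.5513, -0.2851, 0.239]
tool_rot: [-1.54, -2.197, -0.406]
contact_force: [0.0, -0.2, -0.8]
opening: 0.0609
grip_force: 46.4
t: 10.48
tool_pos: [0.5538, -0.2973, 0.2412]
tool_rot: [-1.539, -2.197, -0.406]
contact_force: [-0.2, 0.5, -0.5]
opening: 0.061
grip_force: 46.5
t 10.47 pos [ 0.5538 -0.2973  0.2412] F [-0.2  0.5 -0.5] open 0.061 grip 46.5
shift now /30mm [-0.2  -0.02  3.46] turn /5deg [-0.05  0.01 -0.02] shift after turn [-0.2  -0.04  3.46]
```

```bash

python3 -m jog '[[0,0,0,-0.1,0,0.8,0.2],[0,0,0,-0.1,0,0.9,0.2],[0,0,0,0,0,0.9,0.2],[0,0,0,0,0,0.9,0.2],[0,0,0,0,0,0.8,0.2]]'
python3 -m jog '[[0,0,0,0,0,0,0.2],[0,0,0,0,0,0,0.2]]' >/dev/null
python3 - <<'E'
from mv import *
from station import viewer
need(tgt(.035),RT)
o=status.get_obs();Rc=R.from_rotvec(o["tool_rot"]).as_matrix();Hr=np.c_[Rc[:,0],-Rc[:,1],-Rc[:,2]];Ho=o["tool_pos"]-Hr@[-.006,0,.013]
d={n:viewer.get_image(n) for n in("top","side")};pickle.dump(d,open("v1.pkl","wb"))
im=[]
for n,(x0,y0) in(("top",(295,152)),("side",(265,205))):
    w=d[n];k=8;c=crop(w,x0,y0,x0+50,y0+70,k)
    def dr(Q,col,M,t):
        p=(proj(w,Q@M.T+t)-[x0,y0]+.5)*k;cv2.polylines(c,[p.astype(np.int32)],False,col,1)
    dr(outline(-38,33,12),(0,0,255),N,O)
    dr(outline(-46,41,12),(0,160,0),N,O)
    dr(outline(-36,31,36),(255,255,0),Hr,Ho);dr(outline(-36,31,0),(255,0,0),Hr,Ho)
    im.append(c)
cv2.imwrite("pics/c3.png",np.hstack(im))
E
```

```text
t: 11.1
tool_pos: [0.5328, -0.2409, 0.1257]
tool_rot: [-1.538, -2.197, -0.406]
contact_force: [0.3, 0.7, -1.3]
opening: 0.0612
grip_force: 46.5
t 11.35 pos [ 0.5338 -0.2427  0.1275] F [ 0.3  0.1 -0.9] open 0.061 grip 46.4
shift now /30mm [ 0.02 -0.03  0.04] turn /5deg [-0.04  0.04 -0.01] shift after turn [ 0.02 -0.03  0.04]
```

View pics/c3.png

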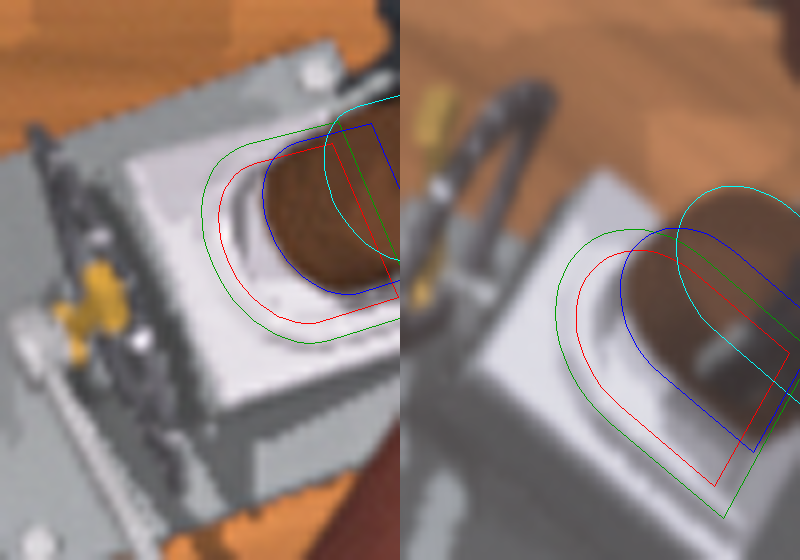

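```bash
python3 - <<'E'
from mv import *
d=pickle.load(open("v0.pkl","rb"))
def prof(w,pts):
    p=proj(w,pts@N.T+O).astype(np.float32);g=cv2.cvtColor(w["img"],cv2.COLOR_RGB2GRAY).astype(np.float32)
    return cv2.remap(g,p[:,0],p[:,1],cv2.INTER_CUBIC).ravel().astype(int)
s=np.arange(-66,67,2.)
for n in d:
    w=d[n]
    for h in(12,):
        print(n,"along x, h=12"); 
        P=np.mean([prof(w,np.c_[s,0*s+y,0*s+h]/1000) for y in(-6,-3,0,3,6)],0).astype(int)
        print(' '.join(f"{int(a)}:{b}" for a,b in zip(s,P)))
        print(n,"along y at x -20..0")
        P=np.mean([prof(w,np.c_[0*s+x,s,0*s+h]/1000) for x in(-20,-15,-10,-5,0)],0).astype(int)
        print(' '.join(f"{int(a)}:{b}" for a,b in zip(s,P)))
im=[]
for n,(x0,y0) in(("top",(298,152)),("side",(270,215))):
    w=d[n];c=cv2.cvtColor(crop(w,x0,y0,x0+50,y0+60,8),cv2.COLOR_BGR2GRAY)
    lo,hi=(150,245) if n=="top" else (90,215)
    c=np.clip((c.astype(float)-lo)/(hi-lo)*255,0,255).astype(np.uint8);c=cv2.cvtColor(c,cv2.COLOR_GRAY2BGR)
    for xf,r,col in((-38,33,(0,0,255)),(-46,41,(0,160,0))):
        for p in (proj(w,outline(xf,r,12)@N.T+O)-[x0,y0]+.5)*8: cv2.circle(c,tuple(p.astype(int)),2,col,-1)
    im.append(c)
cv2.imwrite("pics/c4.png",np.hstack(im))
E
```

```text
side along x, h=12
-66:83 -64:83 -62:87 -60:97 -58:114 -56:128 -54:144 -52:165 -50:180 -48:185 -46:183 -44:178 -42:177 -40:180 -38:184 -36:187 -34:187 -32:187 -30:187 -28:187 -26:187 -24:187 -22:188 -20:187 -18:187 -16:188 -14:187 -12:188 -10:188 -8:187 -6:188 -4:187 -2:188 0:188 2:188 4:188 6:188 8:187 10:187 12:185 14:181 16:173 18:162 20:146 22:134 24:129 26:127 28:131 30:145 32:167 34:183 36:186 38:184 40:180 42:180 44:183 46:185 48:185 50:182 52:169 54:147 56:117 58:94 60:88 62:97 64:108 66:112
side along y at x -20..0
-66:120 -64:118 -62:116 -60:115 -58:113 -56:112 -54:111 -52:110 -50:112 -48:116 -46:128 -44:144 -42:163 -40:174 -38:174 -36:163 -34:145 -32:127 -30:118 -28:118 -26:128 -24:145 -22:163 -20:177 -18:184 -16:186 -14:186 -12:186 -10:185 -8:185 -6:185 -4:187 -2:188 0:188 2:188 4:189 6:188 8:188 10:187 12:187 14:186 16:186 18:187 20:189 22:190 24:191 26:191 28:190 30:189 32:189 34:186 36:180 38:166 40:146 42:127 44:118 46:121 48:135 50:155 52:170 54:173 56:162 58:141 60:118 62:100 64:89 66:81
top along x, h=12
-66:134 -64:125 -62:116 -60:108 -58:102 -56:109 -54:137 -52:1
[... 245 characters left out ...]
:225 16:225 18:226 20:227 22:226 24:218 26:206 28:193 30:192 32:204 34:218 36:224 38:223 40:220 42:218 44:217 46:216 48:217 50:219 52:221 54:223 56:225 58:225 60:224 62:221 64:211 66:195
top along y at x -20..0
-66:162 -64:164 -62:164 -60:161 -58:155 -56:150 -54:146 -52:145 -50:152 -48:175 -46:202 -44:211 -42:212 -40:218 -38:223 -36:225 -34:210 -32:181 -30:174 -28:196 -26:219 -24:227 -22:226 -20:224 -18:223 -16:223 -14:223 -12:223 -10:223 -8:224 -6:225 -4:225 -2:225 0:224 2:225 4:225 6:224 8:223 10:223 12:224 14:225 16:226 18:227 20:227 22:227 24:227 26:225 28:219 30:209 32:207 34:216 36:224 38:228 40:215 42:189 44:184 46:208 48:226 50:217 52:177 54:125 56:92 58:88 60:94 62:111 64:141 66:162
```

View pics/c4.png

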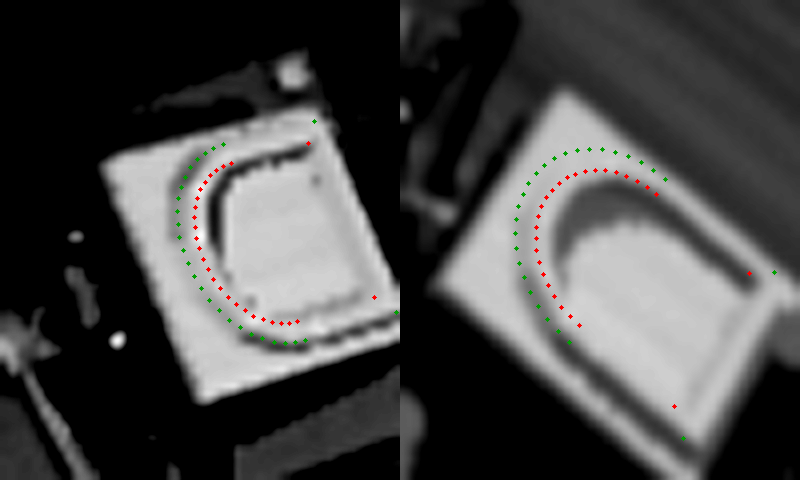

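```bash
sed -i 's|^RT=|O=O+J[:3,:3]@[.0007,-.010,0]\nRT=|' mv.py; python3 - <<'E'
from mv import *
d=pickle.load(open("v0.pkl","rb"));e=pickle.load(open("v1.pkl","rb"))
o=status.get_obs();Rc=R.from_rotvec(o["tool_rot"]).as_matrix();Hr=np.c_[Rc[:,0],-Rc[:,1],-Rc[:,2]];Ho=o["tool_pos"]-Hr@[-.006,0,.013]
def prof(w,pts,M,t):
    p=proj(w,pts@M.T+t).astype(np.float32);g=w["img"][...,2].astype(np.float32)
    return cv2.remap(g,p[:,0],p[:,1],cv2.INTER_CUBIC).ravel()
def show(l,s,P): print(l,' '.join(f"{int(a)}:{int(b)}" for a,b in zip(s,P)))
for n in d:
    s=np.arange(24,60,2.)
    show(n+" nest x",s,np.mean([prof(d[n],np.c_[s,0*s+y,0*s+12]/1000,N,O) for y in(-6,-3,0,3,6)],0))
    s=np.arange(20,60,2.)
    show(n+" heel x",s,np.mean([prof(e[n],np.c_[s,0*s+y,0*s]/1000,Hr,Ho) for y in(-6,-3,0,3,6)],0))
    s=np.arange(16,46,2.)
    show(n+" heel y+",s,np.mean([prof(e[n],np.c_[0*s+x,s,0*s]/1000,Hr,Ho) for x in(-4,0,4)],0))
    s=-s
    show(n+" heel y-, h36",s,np.mean([prof(e[n],np.c_[0*s+x,s,0*s+36]/1000,Hr,Ho) for x in(-4,0,4)],0))
    show(n+" heel y-, h0",s,np.mean([prof(e[n],np.c_[0*s+x,s,0*s]/1000,Hr,Ho) for x in(-4,0,4)],0))
need(tgt(.035),RT)
E
```

```text
side nest x 24:176 26:164 28:152 30:141 32:135 34:134 36:132 38:136 40:152 42:176 44:192 46:195 48:193 50:190 52:191 54:193 56:195 58:194
side heel x 20:56 22:56 24:56 26:57 28:57 30:58 32:72 34:107 36:156 38:192 40:209 42:210 44:207 46:204 48:201 50:199 52:200 54:202 56:203 58:197
side heel y+ 16:72 18:68 20:64 22:59 24:56 26:66 28:83 30:113 32:137 34:150 36:154 38:161 40:171 42:184 44:198
side heel y-, h36 -16:57 -18:57 -20:56 -22:56 -24:56 -26:56 -28:56 -30:56 -32:60 -34:65 -36:70 -38:69 -40:72 -42:75 -44:78
side heel y-, h0 -16:61 -18:61 -20:61 -22:61 -24:62 -26:62 -28:61 -30:61 -32:61 -34:60 -36:59 -38:58 -40:57 -42:56 -44:57
top nest x 24:229 26:230 28:230 30:230 32:231 34:232 36:227 38:216 40:201 42:192 44:200 46:216 48:228 50:230 52:228 54:225 56:222 58:221
top heel x 20:42 22:42 24:41 26:41 28:40 30:36 32:38 34:51 36:81 38:127 40:169 42:197 44:206 46:199 48:183 50:162 52:146 54:156 56:192 58:225
top heel y+ 16:40 18:40 20:39 22:36 24:32 26:30 28:39 30:75 32:113 34:124 36:136 38:180 40:224 42:232 44:218
top heel y-, h36 -16:40 -18:40 -20:39 -22:39 -24:40 -26:38 -28:38 -30:58 -32:96 -34:136 -36:152 -38:127 -40:89 -42:71 -44:67
top heel y-, h0 -16:40 -18:40 -20:40 -22:39 -24:37 -26:34 -28:36 -30:59 -32:113 -34:166 -36:198 -38:200 -40:188 -42:175 -44:168
t 11.45 pos [ 0.5341 -0.2435  0.1279] F [ 0.8 -0.1 -2. ] open 0.0611 grip 46.4
shift now /30mm [-0.26 -0.01 -0.1 ] turn /5deg [-0.03  0.05 -0.02] shift after turn [-0.26 -0.01 -0.1 ]
```

```bash
sed -i 's|@\[.0007,-.010,0\]|@[0,-.0055,0]|' mv.py; python3 - <<'E'
from mv import *
need(tgt(.014),RT)
E
```

```text
t 11.45 pos [ 0.5341 -0.2435  0.1279] F [ 0.8 -0.1 -2. ] open 0.0611 grip 46.4
shift now /30mm [-0.12 -0.03  0.68] turn /5deg [-0.03  0.05 -0.02] shift after turn [-0.13 -0.03  0.68]
```

```bash

python3 -m jog '[[-0.03,0.05,-0.02,-0.12,-0.03,0,0.2],[0,0,0,0,0,0.35,0.2],[0,0,0,0,0,0.33,0.2],[0,0,0,0,0,0,0.2],[0,0,0,0,0,0,0.2]]'
python3 - <<'E'
from mv import *
from station import viewer
need(tgt(.0),RT)
o=status.get_obs();Rc=R.from_rotvec(o["tool_rot"]).as_matrix();Hr=np.c_[Rc[:,0],-Rc[:,1],-Rc[:,2]];Ho=o["tool_pos"]-Hr@[-.006,0,.013]
d={n:viewer.get_image(n) for n in("top","side")};pickle.dump(d,open("v2.pkl","wb"))
im=[]
for n,(x0,y0) in(("top",(305,160)),("side",(275,220))):
    w=d[n];k=10;c=crop(w,x0,y0,x0+40,y0+50,k)
    c=np.clip(c.astype(float)*1.1,0,255).astype(np.uint8)
    for Q,col,M,t in((outline(-38,33,12),(0,0,255),N,O),(outline(-46,41,12),(0,160,0),N,O),(outline(-36,31,0),(255,0,0),Hr,Ho)):
        for p in (proj(w,Q@M.T+t)-[x0,y0]+.5)*k: cv2.circle(c,tuple(p.astype(int)),2,col,-1)
    im.append(c)
cv2.imwrite("pics/c5.png",np.hstack(im))
E
```

```text
t: 12.08
tool_pos: [0.5299, -0.2363, 0.1067]
tool_rot: [-1.537, -2.195, -0.412]
contact_force: [0.1, -0.8, -1.3]
opening: 0.0611
grip_force: 46.4
t 12.07 pos [ 0.5299 -0.2363  0.1067] F [ 0.1 -0.8 -1.3] open 0.0611 grip 46.4
shift now /30mm [-0.01  0.02  0.4 ] turn /5deg [-0.02 -0.03 -0.01] shift after turn [-0.01  0.02  0.4 ]
```

View pics/c5.png

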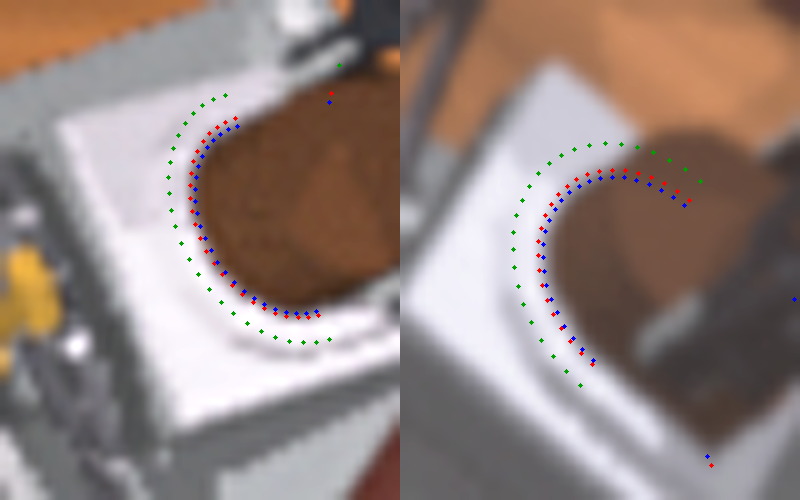

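```bash

python3 -m jog '[[0,0,0,0,0,0.07,0.2],[0,0,0,0,0,0.06,0.2],[0,0,0,0,0,0,0.2]]'
python3 -m jog '[[0,0,0,0,0,0.05,0.2],[0,0,0,0,0,0.05,0.2],[0,0,0,0,0,0,0.2]]'
```

```text
t: 12.55
tool_pos: [0.5291, -0.2344, 0.1033]
tool_rot: [-1.537, -2.195, -0.412]
contact_force: [-0.2, -0.2, -1.6]
opening: 0.0611
grip_force: 46.4
t: 12.92
tool_pos: [0.5286, -0.233, 0.1007]
tool_rot: [-1.537, -2.195, -0.412]
contact_force: [-0.5, -0.4, -1.1]
opening: 0.0608
grip_force: 46.4
```

```bash

python3 -m jog '[[0,0,0,0,0,0.05,0.2],[0,0,0,0,0,0.04,0.2],[0,0,0,0,0,0,0.2]]'
python3 -c "
from mv import *
need(tgt(0),RT)"
```

```text
t: 13.3
tool_pos: [0.5282, -0.2318, 0.0984]
tool_rot: [-1.537, -2.195, -0.412]
contact_force: [-1.2, 0.2, -0.7]
opening: 0.0606
grip_force: 46.4
t 13.3 pos [ 0.5282 -0.2318  0.0984] F [-1.2  0.2 -0.7] open 0.0606 grip 46.4
shift now /30mm [-0.01  0.02  0.08] turn /5deg [-0.02 -0.03 -0.01] shift after turn [-0.01  0.02  0.08]
```

```bash

python3 -m jog '[[0,0,0,0,0,0.04,0.2],[0,0,0,0,0,0,0.2]]'
python3 -m jog '[[0,0,0,0,0,0.04,0.2],[0,0,0,0,0,0,0.2]]'
python3 -m jog '[[0,0,0,0,0,0.03,0.2],[0,0,0,0,0,0,0.2]]'
python3 -c "
from mv import *
need(tgt(0),RT)"
```

```text
t: 13.55
tool_pos: [0.528, -0.2312, 0.0974]
tool_rot: [-1.537, -2.195, -0.412]
contact_force: [-0.1, 0.1, -2.0]
opening: 0.0611
grip_force: 46.4
t: 13.8
tool_pos: [0.5278, -0.2307, 0.0964]
tool_rot: [-1.538, -2.195, -0.412]
contact_force: [0.3, -1.6, 0.2]
opening: 0.0611
grip_force: 46.5
t: 14.05
tool_pos: [0.5278, -0.2306, 0.0963]
tool_rot: [-1.538, -2.196, -0.412]
contact_force: [-0.7, -0.1, 2.6]
opening: 0.061
grip_force: 46.7
t 14.05 pos [ 0.5278 -0.2306  0.0963] F [-0.7 -0.1  2.6] open 0.061 grip 46.7
shift now /30mm [-0.01  0.02 -0.01] turn /5deg [-0.01 -0.02 -0.01] shift after turn [-0.01  0.02 -0.  ]
```

```bash

python3 -m jog '[[0,0,0,0,0,0.03,0.2],[0,0,0,0,0,0,0.2]]'
python3 -m jog '[[0,0,0,0,0,0,0.55],[0,0,0,0,0,0,0.65],[0,0,0,0,0,0,0.75],[0,0,0,0,0,0,0.75],[0,0,0,0,0,0,0.75]]'
python3 -m jog '[[0,0,0,0,0,-0.1,0.75],[0,0,0,0,0,-0.3,0.75],[0,0,0,0,0,-0.6,0.75],[0,0,0,0,0,-0.9,0.75],[0,0,0,0,0,-0.9,0.75]]'
python3 -m jog '[[0,0,0,0,0,-0.9,0.75],[0,0,0,0,0,-0.9,0.75],[0,0,0,0,0,-0.9,0.75],[0,0,0,0,0,-0.9,0.75],[0,0,0,0,0,0,0.75]]'
```

```text
t: 14.3
tool_pos: [0.5278, -0.2306, 0.0963]
tool_rot: [-1.538, -2.196, -0.412]
contact_force: [-2.2, -1.6, 5.9]
opening: 0.0613
grip_force: 47.2
t: 14.92
tool_pos: [0.5275, -0.2298, 0.0948]
tool_rot: [-1.537, -2.195, -0.412]
contact_force: [-0.5, -0.3, -0.5]
opening: 0.0748
grip_force: 0.0
t: 15.55
tool_pos: [0.5426, -0.2706, 0.1696]
tool_rot: [-1.538, -2.196, -0.412]
contact_force: [0.9, -0.5, 0.2]
opening: 0.075
grip_force: 0.0
t: 16.18
tool_pos: [0.5618, -0.3223, 0.2645]
tool_rot: [-1.541, -2.2, -0.412]
contact_force: [0.7, 0.3, -0.2]
opening: 0.0743
grip_force: 0.0
```

```bash
python3 - <<'E'
from mv import *
from station import viewer
d={n:viewer.get_image(n) for n in("top","side")};pickle.dump(d,open("v3.pkl","wb"))
im=[];c0={}
for n,(x0,y0),win in(("top",(290,150),(292,170,320,210)),("side",(255,200),(255,205,285,250))):
    w=d[n];k=8;c=crop(w,x0,y0,x0+50,y0+70,k)
    for Q,col in((outline(-36,31,36),(255,255,0)),):
        for p in (proj(w,Q@N.T+O)-[x0,y0]+.5)*k: cv2.circle(c,tuple(p.astype(int)),2,col,-1)
    hsv=cv2.cvtColor(w["img"],cv2.COLOR_RGB2HSV);m=cv2.inRange(hsv,(17,120,90),(32,255,255));z=np.zeros_like(m)
    a,b,e,f=win;z[b:f,a:e]=m[b:f,a:e]
    nn,l,s,cc=cv2.connectedComponentsWithStats(z)
    print(n,[(s[i].tolist(),cc[i].round(2).tolist()) for i in range(1,nn) if s[i][4]>3])
    # hinge axis + zero-angle pointer prediction
    for y in(.08,.098): 
        for X,col in(((0,y,.075),(0,255,0)),((0,y,.185),(255,0,255))):
            p=(proj(w,J[:3,:3]@X+J[:3,3])[0]-[x0,y0]+.5)*k;cv2.circle(c,tuple(p.astype(int)),3,col,-1)
    im.append(c)
cv2.imwrite("pics/c6.png",np.hstack(im))
E
```

```text
top [([302, 185, 9, 12, 50], [306.54, 189.9])]
side [([267, 216, 5, 9, 30], [269.03, 219.67])]
```

View pics/c6.png

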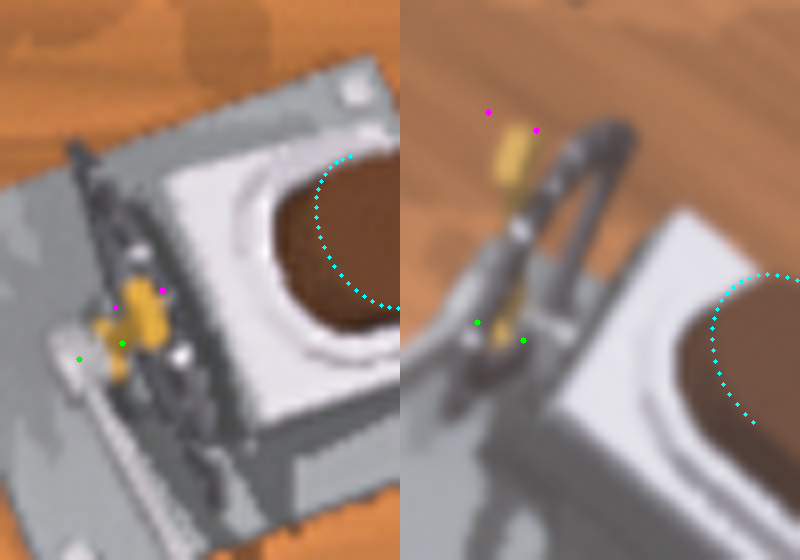

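```bash
cat > tr.py <<'E'
from mv import *
# per-camera bias seen on the base plate (jig x,y mm): apparent - true
B={"top":np.array([-1.4,1.1,0])/1000,"side":np.array([1.6,-1.1,0])/1000}
def trij(d,pt,ps):
    vs=[]
    for n in("top","side"):
        v=dict(d[n]);v["tvec"]=np.array(v["tvec"])+cam(v)[1]@(J[:3,:3]@B[n]);vs.append(v)
    X=tri(vs[0],pt,vs[1],ps);L=J[:3,:3].T@(X-J[:3,3])
    return L*1000,(proj(vs[0],X)-pt)[0],(proj(vs[1],X)-ps)[0]
E
python3 - <<'E'
from tr import *
d=pickle.load(open("v3.pkl","rb"))
T=lambda x,y:np.array((290+x/8-.5,150+y/8-.5));S=lambda x,y:np.array((255+(x-400)/8-.5,200+y/8-.5))
T0=lambda x,y:np.array((272+x/4-.375,150+y/4-.375));S0=lambda x,y:np.array((212+(x-400)/4-.375,210+y/4-.375))
for n,a,b in(("diamond",T(143,312),S(515,155)),("gripout",T0(85,355),S0(430,135)),("gripin",T0(180,320),S0(530,170))):
    L,e1,e2=trij(d,a,b);print(n,L.round(1),e1.round(2),e2.round(2),"ang",np.arctan2(L[0],L[2]-75).round(3),"r",np.hypot(L[0],L[2]-75).round(1))
need((0.4,-.1,.3),RT)
E
```

```text
diamond [ -2.5  86.7 171.2] [-0.23  0.38] [ 0.45 -0.13] ang -0.026 r 96.3
gripout [-120.   175.3  141.2] [-0.29  0.51] [ 0.62 -0.13] ang -1.067 r 137.1
gripin [-119.8  101.4  147.2] [-0.01  0.02] [ 0.02 -0.01] ang -1.028 r 139.9
t 16.27 pos [ 0.5607 -0.3205  0.261 ] F [ 0.1  0.7 -0.6] open 0.0744 grip 0.0
shift now /30mm [ 8.21 -2.52  3.26] turn /5deg [-0.01 -0.02 -0.01] shift after turn [ 8.22 -2.52  3.25]
```

```bash
python3 - <<'E'
from mv import *
for p in([-.121,.155,.30],): need(J[:3,:3]@p+J[:3,3],down(110))
E
```

```text
t 16.27 pos [ 0.5607 -0.3205  0.261 ] F [ 0.1  0.7 -0.6] open 0.0744 grip 0.0
shift now /30mm [ 8.36 -4.03  3.36] turn /5deg [-0.01 -6.02 -0.01] shift after turn [ 8.92 -4.02 -1.3 ]
```

```bash

python3 -m jog '[[0,-1,0,0,0,-0.4,0.4],[0,-1,0,0,0,-0.3,0.4],[0,-1,0,0,0,-0.3,0.4],[0,-1,0,0,0,-0.3,0.4],[0,-1,0,0,0,0,0.4]]'
python3 -m jog '[[0,-1,0,0,0,0,0.4],[0,0,0,0.98,-0.45,0,0.4],[0,0,0,0.98,-0.45,0,0.4],[0,0,0,0.98,-0.45,0,0.4],[0,0,0,0.98,-0.45,0,0.4]]'
python3 -m jog '[[0,0,0,0.98,-0.45,0,0.4],[0,0,0,0.98,-0.45,0,0.4],[0,0,0,0.98,-0.45,0,0.4],[0,0,0,0.98,-0.45,0,0.4],[0,0,0,0,0,0,0.4]]'
python3 - <<'E'
from mv import *
for p in([-.121,.155,.130],): need(J[:3,:3]@p+J[:3,3],down(110))
E
```

```text
t: 16.9
tool_pos: [0.5658, -0.3343, 0.2962]
tool_rot: [-1.759, -2.513, -0.075]
contact_force: [0.1, 1.4, -0.7]
opening: 0.06
grip_force: 0.0
t: 17.52
tool_pos: [0.4736, -0.2411, 0.2951]
tool_rot: [-1.798, -2.569, -0.001]
contact_force: [0.2, -0.0, 0.9]
opening: 0.0599
grip_force: 0.0
t: 18.15
tool_pos: [0.3829, -0.1493, 0.2961]
tool_rot: [-1.798, -2.572, -0.001]
contact_force: [0.6, 0.0, 0.8]
opening: 0.0598
grip_force: 0.0
t 18.15 pos [ 0.3829 -0.1493  0.2961] F [0.6 0.  0.8] open 0.0598 grip 0.0
shift now /30mm [ 1.51 -0.39  5.54] turn /5deg [-0.02 -0.04  0.02] shift after turn [ 1.53 -0.41  5.54]
```

```bash

python3 -m jog '[[0,0,0,0.76,-0.2,0,0.4],[0,0,0,0.76,-0.2,0,0.4],[0,0,0,0,0,0.9,0.4],[0,0,0,0,0,0.9,0.4],[0,0,0,0,0,0.9,0.4]]'
python3 -m jog '[[0,0,0,0,0,0.7,0.4],[0,0,0,0,0,0.7,0.4],[0,0,0,0,0,0.7,0.4],[0,0,0,0,0,0.7,0.4],[0,0,0,0,0,0,0.4]]'
python3 - <<'E'
from mv import *
for f in(-1.045,-.8,-.6,-.4,-.2,-.03): need(J[:3,:3]@[.14*np.sin(f),.155,.06+.14*np.cos(f)]+J[:3,3],down(110))
E
```

```text
t: 18.77
tool_pos: [0.3569, -0.1118, 0.2147]
tool_rot: [-1.799, -2.57, -0.0]
contact_force: [-0.7, 0.4, 0.1]
opening: 0.0601
grip_force: 0.0
t: 19.4
tool_pos: [0.3554, -0.1109, 0.1298]
tool_rot: [-1.797, -2.567, 0.001]
contact_force: [-0.4, -1.0, 0.5]
opening: 0.0594
grip_force: 0.0
t 19.4 pos [ 0.3554 -0.1109  0.1298] F [-0.4 -1.   0.5] open 0.0594 grip 0.0
shift now /30mm [ 0.01  0.02 -0.02] turn /5deg [-0.06 -0.08 -0.  ] shift after turn [ 0.01  0.02 -0.02]
t 19.4 pos [ 0.3554 -0.1109  0.1298] F [-0.4 -1.   0.5] open 0.0594 grip 0.0
shift now /30mm [ 0.02  0.7  -0.93] turn /5deg [-0.06 -0.08 -0.  ] shift after turn [ 0.01  0.7  -0.92]
t 19.4 pos [ 0.3554 -0.1109  0.1298] F [-0.4 -1.   0.5] open 0.0594 grip 0.0
shift now /30mm [ 0.02  1.41 -1.53] turn /5deg [-0.06 -0.08 -0.  ] shift after turn [ 0.01  1.42 -1.52]
t 19.4 pos [ 0.3554 -0.1109  0.1298] F [-0.4 -1.   0.5] open 0.0594 grip 0.0
shift now /30mm [ 0.03  2.22 -1.98] turn /5deg [-0.06 -0.08 -0.  ] shift after turn [ 0.01  2.24 -1.97]
t 19.4 pos [ 0.3554 -0.1109  0.1298] F [-0.4 -1.   0.5] open 0.0594 grip 0.0
shift now /30mm [ 0.03  3.11 -2.26] turn /5deg [-0.06 -0.08 -0.  ] shift after turn [ 0.01  3.13 -2.25]
t 19.4 pos [ 0.3554 -0.1109  0.1298] F [-0.4 -1.   0.5] open 0.0594 grip 0.0
shift now /30mm [ 0.03  3.9  -2.36] turn /5deg [-0.06 -0.08 -0.  ] shift after turn [ 0.01  3.91 -2.34]
```

```bash

python3 -m jog '[[0,0,0,0,0,0,-0.6],[0,0,0,0,0,0,-0.6],[0,0,0,0,0,0,-0.6],[0,0,0,0,0,0,-0.6],[0,0,0,0,0,0,-0.6]]' 20
```

```text
t: 20.02
tool_pos: [0.3565, -0.1124, 0.1336]
tool_rot: [-1.8, -2.571, 0.003]
contact_force: [-5.1, -0.5, 4.2]
opening: 0.0234
grip_force: 21.9
```

```bash

python3 -m jog '[[0,0,0,0,0.34,-0.48,-0.6],[0,0,0,0,0.36,-0.44,-0.6],[0,0,0,0,0.35,-0.33,-0.6],[0,0,0,0,0.36,-0.27,-0.6],[0,0,0,0,0,0,-0.6]]'
python3 -m jog '[[0,0,0,0,0.4,-0.25,-0.6],[0,0,0,0,0.42,-0.2,-0.6],[0,0,0,0,0.44,-0.17,-0.6],[0,0,0,0,0.45,-0.11,-0.6],[0,0,0,0,0,0,-0.6]]'
python3 -m jog '[[0,0,0,0,0.39,-0.06,-0.6],[0,0,0,0,0.4,-0.04,-0.6],[0,0,0,0,0,0,-0.6],[0,0,0,0,0,0,-0.6]]'
python3 - <<'E'
from mv import *
f=-.03;need(J[:3,:3]@[.14*np.sin(f),.155,.06+.14*np.cos(f)]+J[:3,3],down(110))
o=status.get_obs();print((J[:3,:3].T@(o["tool_pos"]-J[:3,3])).round(4))
E
```

```text
t: 20.65
tool_pos: [0.3948, -0.0986, 0.1817]
tool_rot: [-1.798, -2.568, 0.011]
contact_force: [-17.1, -1.7, 17.3]
opening: 0.023
grip_force: 21.2
t: 21.28
tool_pos: [0.446, -0.0806, 0.2027]
tool_rot: [1.801, 2.574, -0.002]
contact_force: [-3.8, -1.2, 7.6]
opening: 0.023
grip_force: 21.2
t: 21.78
tool_pos: [0.468, -0.0724, 0.2049]
tool_rot: [1.802, 2.573, -0.001]
contact_force: [-1.8, -2.5, 6.8]
opening: 0.0234
grip_force: 21.1
t 21.77 pos [ 0.468  -0.0724  0.2049] F [-1.8 -2.5  6.8] open 0.0234 grip 21.1
shift now /30mm [ 0.09 -0.05  0.17] turn /5deg [-0.    0.01  0.  ] shift after turn [ 0.09 -0.05  0.17]
[-0.0026  0.1522  0.2049]
```

```bash

python3 -m jog '[[0,0,0,0,0,0,0.2],[0,0,0,0,0,0,0.2],[0,0,0,0,0,0,0.2],[0,0,0,0,0,-0.3,0.2],[0,0,0,0,0,-0.9,0.2]]'
python3 -m jog '[[0,0,0,0,0,-0.9,0.2],[0,0,0,0,0,-0.9,0.2],[0,0,0,0.9,0,-0.9,0.2],[0,0,0,0.9,0,-0.5,0.2],[0,0,0,0.9,0,0,0.2]]'
python3 -m jog '[[0,0,0,0.9,0,0,0.2],[0,0,0,0.9,0,0,0.2],[0,0,0,0.9,0,0,0.2],[0,0,0,0.9,0,0,0.2],[0,0,0,0,0,0,0.2]]'
python3 - <<'E'
from mv import *
from station import viewer
d={n:viewer.get_image(n) for n in("top","side")};pickle.dump(d,open("v4.pkl","wb"))
im=[]
for n,(x0,y0) in(("top",(290,150)),("side",(250,195))):
    w=d[n];k=8;c=crop(w,x0,y0,x0+50,y0+70,k)
    for M,t,Q in((N,O,outline(-36,31,36)),):
        for p in (proj(w,Q@M.T+t)-[x0,y0]+.5)*k: cv2.circle(c,tuple(p.astype(int)),2,(255,255,0),-1)
    im.append(c)
cv2.imwrite("pics/c7.png",np.hstack(im))
E
```

```text
t: 22.4
tool_pos: [0.4664, -0.0713, 0.2378]
tool_rot: [-1.798, -2.568, 0.001]
contact_force: [-0.3, 0.7, 1.2]
opening: 0.0511
grip_force: 0.0
t: 23.02
tool_pos: [0.4402, 0.0048, 0.3378]
tool_rot: [1.802, 2.572, 0.004]
contact_force: [-0.5, -0.5, -1.1]
opening: 0.0512
grip_force: 0.0
t: 23.65
tool_pos: [0.4026, 0.1067, 0.3361]
tool_rot: [-1.797, -2.574, -0.002]
contact_force: [0.3, -0.1, -0.2]
opening: 0.0508
grip_force: 0.0
```

View pics/c7.png

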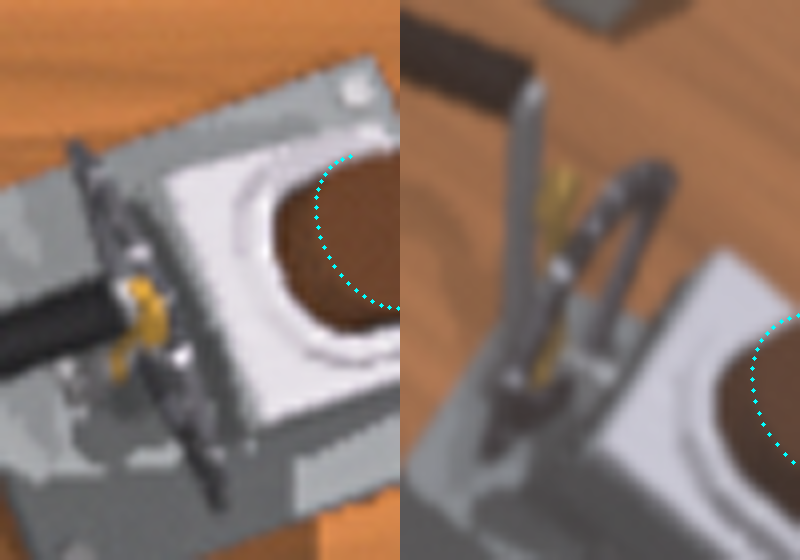

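```bash
python3 - <<'E'
from tr import *
d=pickle.load(open("v4.pkl","rb"));v=d["top"];g=v["img"].max(2).astype(float)
for f in(-.019,):
  o=np.array([.14*np.sin(f),0,.075+.14*np.cos(f)])
  for n in d:
    v=d[n];g=v["img"].max(2).astype(float)
    for sx in(-.012,.012):
        P=[J[:3,:3]@(o+[sx,y,0])+J[:3,3] for y in(.112,.17)]
        q=proj(v,P);A,B_,k,sd=edge(g,q[0],q[1],w=3) if 0 else __import__("e").edge(g,q[0],q[1],w=3)
        W=plane(v,[A,B_],o[2]);L=(W-J[:3,3])@J[:3,:3]-B[n];print(n,"bar edge jig x mm",(L[:,0]*1000).round(1),k,round(sd,2))
T=lambda x,y:np.array((290+x/8-.5,150+y/8-.5));S=lambda x,y:np.array((250+(x-400)/8-.5,195+y/8-.5))
L=trij(d,T(147,308),S(558,197))[0];print("diamond",L.round(1),np.arctan2(L[0],L[2]-75).round(3))
c=[]
for n,(a,b,e,f) in(("top",(292,170,320,210)),("side",(260,210,285,250))):
    m=cv2.inRange(cv2.cvtColor(d[n]["img"],cv2.COLOR_RGB2HSV),(17,120,90),(32,255,255));ys,xs=np.nonzero(m[b:f,a:e]);print(n,len(xs),xs.mean()+a,ys.mean()+b)
E
```

```text
top bar edge jig x mm [-12.9 -12.2] 25 0.15
top bar edge jig x mm [10.9  9.8] 26 0.16
side bar edge jig x mm [-18.9 -18. ] 26 0.16
side bar edge jig x mm [11.2 11.6] 27 0.16
diamond [ -1.9  85.2 170.8] -0.02
top 32 307.4375 190.0
side 23 269.3478260869565 219.6086956521739
```

```bash
python3 -c "
from station import finish_job
print(finish_job())"
```

```text
the job is handed in; nothing more can be done
None
```

The large round-backed heel is in the pocket, round back uphill and released. By camera measurement the lever is within about 0.02 rad of the brass pointer, also released. I touched nothing else, and the job was handed in at about 24 s; no verdict came back.

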